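# Make a returned battery pack safe and shut its transport case

## Robot

A 7-joint arm with a two-finger parallel gripper is mounted at the origin on the work surface. World frame = base frame: x ahead of the robot, y to its left, z up, the work surface at z = 0. Lengths are in m, angles in rad, forces in N, time in s.
With the tool pointing down it reaches from about 0.4 to 0.85 m from the base axis. Payload 6.9 kg.
Tool frame: the origin (TCP) lies midway between the tips of the shut fingers; the grasp point (between the pads) lies 19 mm behind it (bot.grasp_offset is the distance from the TCP to the grasp point, in m); z points along the fingers, y is the line along which they close (so a half turn about z gives the same grasp; the last joint's range is limited). The gripper opens to 85 mm and grips with 20 to 120 N. Pads are 22 mm wide; open, the fingers measure 114 mm over their backs; the gripper's body (76 mm by 85 mm) begins 54 mm behind the grasp point. The pads swing forward as they close: fully open they stand 13 mm farther back than shut.
Start: joints at [-1.234, 0.507, -0.238, 1.5, 0.126, 1.149, -0.155], TCP at [0.144, 0.608, 0.231] pointing down, gripper open.
Joint ranges: [-3.08, 3.08], [-0.24, 2.05], [-1.43, 1.35], [0, 2.5], [-1.52, 4.66], [0.17, 1.96], [-2.89, 2.89]. Speed limits (rad/s): [2.39, 2.39, 3.14, 3.14, 3.14, 3.14, 3.14].

## Interface

Orientations are given as a 3x3 rotation matrix whose columns are the frame's x, y, z axes.
In Python, from station import bot gives the robot as it stands.
- The arm moves only by the tool arm_command, never from a script. Its argument "commands" is a list of rows, each an object with "delta_pos": the shift along the tool's x, y, z each as a share of 0.04 m, from -1 to 1, a list of three; "rot": the turn, a rotation vector about the tool's x, y, z each as a share of 90 degrees, from -1 to 1, a list of three. A call has 1 to 20 rows; each row shifts and turns the commanded pose from where the row before left it, along the tool's axes as they then stand; what a row does not reach is not made up. A row lasts 1/10 s, in which the tool goes at most 50 mm and 8.59 degrees, less where a joint would pass 70% of its speed; a pose out of reach is approached as far as the arm can. A call with a number of a shift or a turn outside -1 to 1 is refused whole. A call with a gripper value outside its range is refused whole. "grip" is the opening, from -1 (shut) to 1 (fully open), set as the call begins (left out, the last holds). The fingers move at their own pace and stop on an object; "newtons" is the grip in N (left out, the last holds). Time passes only in rows, so rows that do not move let the fingers close. It gives the time, the measured TCP pose, the force, the opening and the grip force at its end, in the units of the state.
- bot.read_state(): the state, without advancing time (a new reading comes with each control period).
- bot.snapshot(name): name is "scene" or "top" or "wrist"; returns a dict with "img" (480x640x3 uint8, red, green, blue), "z_map" (480x640 float32, m along the optical axis (not along the pixel's ray), 0 where there is no reading), "vertical_fov" (degrees; the focal length in pixels is half the picture's height over the tangent of half this angle, whatever the lens; pixels are square), "cx", "cy" (the principal point, pixels), "R" (3x3) and "t" (3): a world point X has camera coordinates R X + t. Camera axes: x right, y down, z forward; pixel columns grow to the right and rows downward; lengths in m; the calibration is good to about 2 mm. A picture is of the moment at which its call begins.
- bot.finish_job(): hands the job in; it is judged then, once.
The state is a dict: "time": time; "qpos": joint angles; "qd": joint speeds; "joint_efforts": joint torques, N m; "position": TCP position; "ee_rot": TCP orientation; "wrist_force": force on the tool from outside, world axes, zero at the start; "torque": the same for the moment, N m; "opening": finger opening in m; "grasp_force": force on a finger pad.
Only numpy, scipy, OpenCV 4.12 (cv2) and the standard library are available. Lean on these libraries where they do the work, as an engineer would, in place of code of your own. Each camera call takes 0.05 s, during which the arm holds its last target. There are 200 camera calls.

## Task

Get the returned battery pack ready to ship: push its terminal cover along the rails until it is fully home against the shoulder, then swing the case's lid down gently, without slamming it, until the two halves meet rim to rim all round, and then slide the lock on the lid's ledge fully across to its far end stop. Leave the two loose battery packs beside the case where they are.

Things in the scene. Friction and masses are not known exactly. Their poses are not given: they have to be found in the camera images.
- case: Lower half of a dark grey plastic clamshell case, held fast on a 4 mm tacky mat. Origin on the bench under the shell's centre; z up, +x to the hinge side, -x to the front, y along the hinge. Shell x -60 to +60 mm, y -100 to +100 mm, rim 50 mm above the bench, walls 4 mm. In front, x -96 to -60 mm, is an 8 mm thick ledge, top at rim height, with two keyhole slots for the lock's feet
- pack: Black battery pack, 74 x 130 mm, fixed in the case's nest with its length along case y. Origin under its centre, 8 mm above the bench, at case x = -8 mm; axes as the case's. Above the bench: housing top 62 mm, rails on it 72 mm, with brass terminals near the +y end; a 60 mm wide shoulder across the +y end, top 78 mm, which the cover meets when home
- cover (a joint): Sliding of the terminal cover along case +y, in m: 0 drawn back, 0.050 fully home against its stop, terminals covered. Starts from 0 to 0.020. Needs about 3 N and stays where it is left
- cover_rib (a point): Terminal cover: middle of the top edge of its rear (-y) end face. Grey channel 62 mm wide (case x), 70 mm long (case y), over the pack's rails, 63 to 79 mm above the bench; at its rear end a thumb rib, 50 mm wide and 10 mm thick, stands up to 88 mm. Rear face of cover and rib is flat, upright, from this point down; push it to case +y on its upper 12 mm: behind it the rails come to 73 mm
- lid (a joint): Opening of the lid in rad: 0 shut, rims touching; starts from 1.60 to 1.85, a little past upright, leaning away from the front. Limit 1.9. The hinge is stiff (0.42 N m): the lid stays where it is left, does not fall, and must be pushed all the way down: up to 7 N at 60 mm from the hinge, 5 N at 90 mm
- lid_hinge (a point): Middle of the lid's hinge line: case x = +60 mm, y = 0, 50 mm above the bench; fixed to the case. The line runs along case y. Opening turns the lid about case +y: its front edge rises and swings over to +x
- lid_top (a point): Centre of the lid's outer face, 60 mm from the hinge line along the lid and 45 mm out from the rim plane. Axes of the lid: z out of this face (up when shut, away from the front when open), -x from hinge to front edge. The lid is a shell 120 (x) x 200 x 45 mm deep; face flat but for 2 mm ribs; when shut 95 mm above the bench. Pushed from behind on this face it swings over and down
- lid_front (a point): Middle of the lid's front edge, at the rim plane: outer edge of a ledge 8 mm thick and 36 mm wide (case x -96 to -60 mm when shut) that runs along the lid's front and carries the lock. 156 mm from the hinge line
- lock (a joint): Sliding of the lock along case +y on the lid's ledge, in m: 0 open, 0.045 locked, at its far end stop. Starts from 0 to 0.006. Needs about 2.5 N, stays where left. Its two T-feet drop through the keyholes of the lower ledge only while it is below about 0.010 (the lid cannot shut otherwise), and slide under the ledge only with the lid right down
- lock_grip (a point): Centre of the top of the lock's upright black grip, 18 (case x) x 32 (case y) x 28 mm tall, on a plate 84 mm long. Lid shut: grip top 91 mm above the bench, plate 63, guides 65, and end stops of the track (65 to 73 mm either side of the case's middle) 67 mm. It is 79 mm in front of the case's centre, its side 10 mm from the lid's front wall. Push its -y end to case +y
- stem_pack: Bystander: loose black battery pack 74 x 100 x 40 mm with an upright stem to 90 mm, beyond the +y end of the case. Origin under its centre
- slide_pack: Bystander: loose yellow and black battery pack 74 x 112 mm, 64 mm tall, beyond the -y end of the case. Origin under its centre

How it is judged:
On the way, in this order (a step that is already met when the one before it is completed fails the run):
1. the terminal cover is home against its stop, the lid still open (value of joint cover above 0.047 m and value of joint lid above 0.5 rad), for 0.2 s.
2. the lid is shut, rim to rim (value of joint lid below 0.02 rad), for 0.2 s.
3. the lock is at its far end stop (value of joint lock above 0.042 m), for 0.2 s.
At the end, for the whole second after the job is handed in: The terminal cover is within 3 mm of its stop, the lid is shut to within 0.02 rad (3 mm at its front edge) and the lock is within 3 mm of its far end stop (value of joint cover above 0.047 m and value of joint lid below 0.02 rad and value of joint lock above 0.042 m); the robot touches nothing.
It fails at once if the lid is slammed: it comes down the last 0.3 rad at more than 2 rad/s (value of joint lid below 0.3 rad and velocity of joint lid below -2 rad/s).
It fails at once if one of the two loose packs beside the case is pushed more than 30 mm (distance of any of stem_pack, slide_pack from where it was at the start of the episode above 0.03 m).
It also fails if it takes over 59 s, if anything falls off the work surface, if the arm or the gripper's body presses on something with over 40 N, if the wrist force passes 120 N, or if a joint passes its speed limit or range.

## Working session

There is one attempt and no reset: what is moved stays moved. The work goes in short steps, Python scripts to look and compute and a tool call to move; the robot and the scene stay as the last step left them, time stands still between calls to the robot, and variables do not carry over. Pictures are saved under pics/ and viewed, at most 10 in all, crops included, and the job is handed in when it is done.

Besides the shell and the picture viewer there is one more tool, called after "Emit:" in YAML: its name, and indented under it one key for each argument. arm_command: Moves the arm, as the interface text tells. Its arguments: {"type":"object","properties":{"commands":{"type":"array","items":{"type":"object","properties":{"delta_pos":{"type":"array","items":{"type":"number","minimum":-1,"maximum":1}},"rot":{"type":"array","items":{"type":"number","minimum":-1,"maximum":1}}}}},"grip":{"type":"number"},"newtons":{"type":"number"}},"required":["commands"]}

```bash
mkdir -p pics; ls; cat > h.py <<'E'
import numpy as np, cv2
from station import bot
def cloud(s):
    f=240/np.tan(np.radians(s["vertical_fov"])/2)
    v,u=np.mgrid[0:480,0:640]; z=s["z_map"]
    P=np.stack([(u-s["cx"])/f*z,(v-s["cy"])/f*z,z],-1)
    return (P-s["t"])@s["R"]
E
python3 - <<'E'
from h import *
for n in("scene","top"):
    s=bot.snapshot(n); cv2.imwrite(f"pics/{n}.png",s["img"][...,::-1]); np.savez(f"{n}.npz",**s)
    print(n,s["R"].round(3).tolist(),s["t"].round(3),s["vertical_fov"],(s["z_map"]>0).mean())
st=bot.read_state();print(st["time"],st["position"],st["ee_rot"].round(3) if hasattr(st["ee_rot"],'round') else st["ee_rot"])
E
```

```text
pics
scene [[-0.558, 0.829, -0.011], [0.665, 0.439, -0.605], [-0.497, -0.345, -0.796]] [ 0.258 -0.315  1.201] 52.60738435475439 0.9958723958333333
top [[0.007, -1.0, 0.01], [-0.998, -0.008, -0.068], [0.068, -0.009, -0.998]] [0.033 0.521 0.798] 56.42541107849903 0.9960709635416667
0.1 [0.14354772 0.60785396 0.2305342 ] [[-0.973  0.23  -0.   ]
 [ 0.23   0.973 -0.002]
 [-0.    -0.002 -1.   ]]
```

View pics/scene.png

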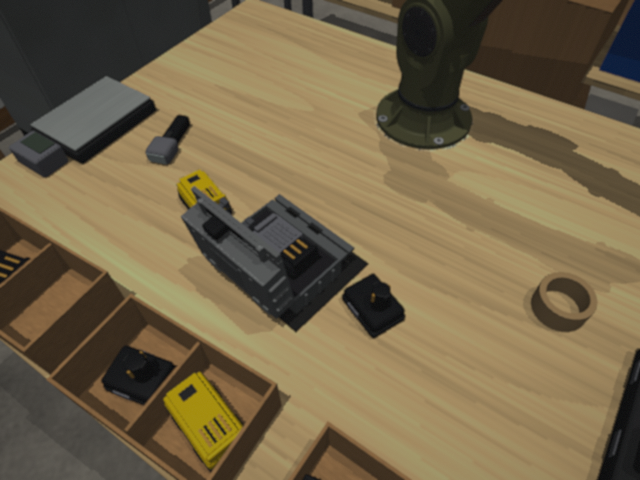

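View pics/top.png

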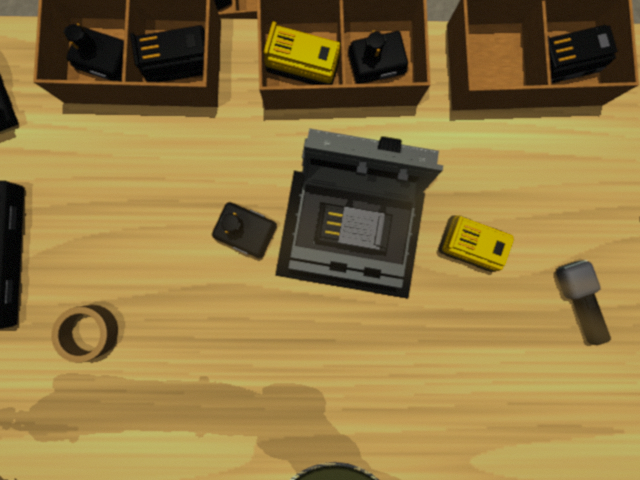

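The scene view shows the open case (about 265,255) with stem pack at (375,303) and yellow pack at (203,190). In the top view the ledge front edge runs (277,275)–(410,296), the cover is at about (363,227), and the lid is at (370,160) with the lock at (390,143).

```bash
python3 - <<'E'
from h import *
s=dict(np.load("top.npz")); P=cloud(s); im=s["img"]
Z=P[...,2]
roi=np.zeros(Z.shape,bool); roi[175:305,270:430]=1
m=roi&(abs(Z-.05)<.006)
# ledge+rim: largest blobs
m8=cv2.morphologyEx(m.astype(np.uint8),cv2.MORPH_OPEN,np.ones((2,2)))
n,l,st,c=cv2.connectedComponentsWithStats(m8)
print(st.tolist())
k=1+np.argmax(st[1:,4]); pts=P[l==k][:,:2].astype(np.float32)
r=cv2.minAreaRect(pts*1000);print(r,cv2.boxPoints(r).round(1).tolist())
# cloud histogram of case ROI heights
print(np.histogram(Z[roi],bins=np.arange(-.01,.25,.01)))
o=P.copy()
hm=np.clip((Z+.01)/.22*255,0,255).astype(np.uint8)
crop=cv2.applyColorMap(hm,cv2.COLORMAP_JET)[115:310,265:445]
c2=im[115:310,265:445,::-1]
cv2.imwrite("pics/c.png",cv2.resize(np.hstack([crop,np.clip(c2*1.8,0,255).astype(np.uint8)]),(800,433),interpolation=cv2.INTER_NEAREST))
E
```

```text
[[0, 0, 640, 480, 302826], [291, 176, 127, 101, 3402], [318, 242, 10, 3, 20], [329, 244, 16, 4, 32], [346, 247, 22, 5, 44], [369, 251, 5, 2, 10], [375, 252, 9, 3, 18], [290, 261, 114, 28, 848]]
((548.0835571289062, -33.49378967285156), (224.06243896484375, 174.08206176757812), 86.56095123291016) [[454.5, -140.10000610351562], [628.2000122070312, -150.5], [641.7000122070312, 73.0999984741211], [467.8999938964844, 83.5999984741211]]
(array([2123, 6968,   42,   49, 3308, 1872, 3254,  388, 1720,  753,   42,
         24,   19,   18,   15,   12,    4,   17,   17,   25,   61,    0,
          0,    0,    0]), array([-0.01,  0.  ,  0.01,  0.02,  0.03,  0.04,  0.05,  0.06,  0.07,
        0.08,  0.09,  0.1 ,  0.11,  0.12,  0.13,  0.14,  0.15,  0.16,
        0.17,  0.18,  0.19,  0.2 ,  0.21,  0.22,  0.23,  0.24]))
```

View pics/c.png

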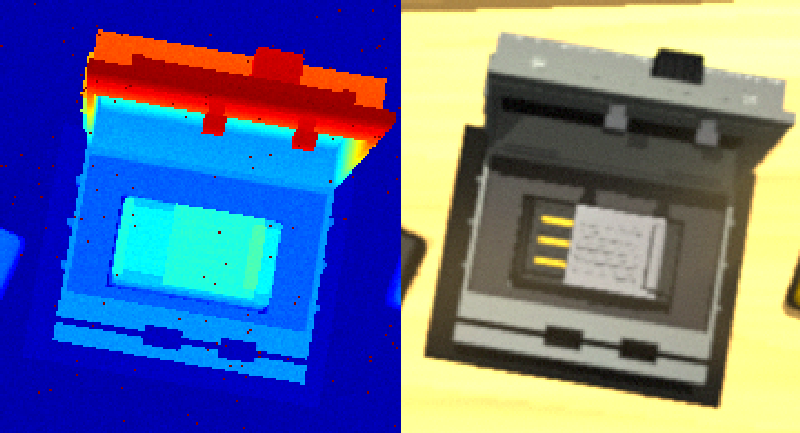

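The crop shows the ledge front edge from (55,340) to (305,382) left panel, the side rims, the cover (570–665 x 205–295 right panel) with its rib at the right end, and the lock grip on the lid (680,65).

```bash
python3 - <<'E'
from h import *
s=dict(np.load("top.npz")); P=cloud(s); Z=P[...,2]
m=(Z>.042)&(Z<.058)
m=cv2.morphologyEx(m.astype(np.uint8),cv2.MORPH_CLOSE,np.ones((3,3)))>0
def fit(pts):
    pts=np.array(pts,np.float32)*1000
    for _ in range(3):
        vx,vy,x0,y0=cv2.fitLine(pts,cv2.DIST_HUBER,0,.01,.01).ravel()
        d=(pts-[x0,y0])@[-vy,vx]; pts=pts[abs(d)<max(2*d.std(),1.)].astype(np.float32)
    return np.array([vx,vy]),np.array([x0,y0]),d.std(),len(pts)
f=240/np.tan(np.radians(s["vertical_fov"])/2); C=-s["R"].T@s["t"]
def ray(u,v,z=.05):
    d=s["R"].T@np.array([(u-s["cx"])/f,(v-s["cy"])/f,1]); return (C+d*(z-C[2])/d[2])[:2]
F=[ray(u,np.nonzero(m[200:310,u])[0].max()+200+.5) for u in range(295,398)]
L=[];R=[]
for v in range(215,262):
    c=np.nonzero(m[v,270:440])[0]+270; L.append(ray(c.min()-.5,v)); R.append(ray(c.max()+.5,v))
dF,pF,e,n=fit(F);print("front",dF,pF,e,n,np.degrees(np.arctan2(dF[1],dF[0])))
yl=[]
for nm,S in(("L",L),("R",R)):
    d,p,e,n=fit(S);print(nm,d,p,e,n,np.degrees(np.arctan2(d[1],d[0])));yl.append(p)
ey=dF*np.sign(dF[1]); ex=np.array([ey[1],-ey[0]])
l,r=[(p-pF)@ey for p in yl]; print("width",l-r)
mid=(l+r)/2; front=pF+ey*mid; o=front+ex*96
print("case origin mm",o,"ex",ex,"C",C)
Rc=np.array([[ex[0],ey[0],0],[ex[1],ey[1],0],[0,0,1]]); np.savez("case.npz",R=Rc,o=np.array([o[0],o[1],0])/1000)
Q=((P-np.array([o[0],o[1],0])/1000)@Rc)*1000
# cover & rib & lock & lid
roi=(abs(Q[...,0]+8)<36)&(abs(Q[...,1])<75)
for a,b in((60,67),(68,75),(75.5,82),(83,92)):
    q=Q[roi&(Q[...,2]>a)&(Q[...,2]<b)]; print(a,b,len(q),np.percentile(q,[1,50,99],axis=0).round(1).tolist())
lid=Q[(Q[...,2]>100)&(abs(Q[...,0]-80)<90)&(abs(Q[...,1])<130)]
print(len(lid),np.percentile(lid,[1,50,99],axis=0).round(1).tolist())
s2=dict(np.load("scene.npz")); Q2=((cloud(s2)-np.array([o[0],o[1],0])/1000)@Rc)*1000
sel=(Q2[...,2]>100)&(abs(Q2[...,0]-80)<90)&(abs(Q2[...,1])<95)
q=Q2[sel]; np.save("lidpts.npy",q); print(len(q),np.percentile(q,[1,50,99],axis=0).round(1).tolist())
# outer face: for each z-bin, max x
for z in range(60,220,10):
    a=np.vstack([Q2.reshape(-1,3),Q.reshape(-1,3)]); a=a[(abs(a[:,1])<90)&(abs(a[:,2]-z)<3)&(a[:,0]>40)&(a[:,0]<170)]
    if len(a)>5: print(z,np.percentile(a[:,0],[2,50,98]).round(1),len(a))
E
```

```text
front [0.16342424 0.9865559 ] [453.07382  -16.184475] 0.49559376 103 80.59429
L [ 0.9867898  -0.16200584] [522.42596  76.86727] 0.5279276 38 -9.323341
R [ 0.98652375 -0.16361825] [ 523.88    -126.54354] 0.561617 40 -9.416974
width 200.4385
case origin mm [548.25964  -28.997082] ex [ 0.9865559  -0.16342424] C [0.46553557 0.04388717 0.83101484]
60 67 286 [[-41.0, -61.4, 60.2], [-35.0, 27.7, 61.9], [24.4, 58.5, 65.2]]
68 75 707 [[-39.0, -58.1, 69.4], [-9.0, 33.9, 72.6], [16.4, 55.1, 74.9]]
75.5 82 1439 [[-38.7, -41.7, 75.8], [-8.9, -3.1, 79.4], [22.2, 61.9, 81.9]]
83 92 194 [[-32.5, -46.1, 83.1], [-8.3, -40.4, 88.2], [15.2, 9.7, 91.0]]
4392 [[57.2, -98.3, 111.7], [83.3, -2.7, 191.2], [118.0, 101.4, 206.7]]
4650 [[60.8, -92.7, 103.5], [99.1, 9.0, 166.4], [119.0, 93.1, 205.1]]
60 [ 68.   92.2 109.2] 182
70 [ 91.6  92.9 110.3] 152
80 [ 92.6  94.  111.2] 175
90 [110.  111.2 112.5] 71
100 [111.2 112.3 114. ] 73
110 [112.2 113.6 115. ] 75
120 [113.6 114.6 116.3] 76
130 [114.6 115.9 117.4] 83
140 [115.7 116.5 118.5] 76
150 [117.  117.7 119.5] 102
160 [102.9 116.7 119.3] 287
170 [ 73.3  88.9 112.3] 436
180 [ 71.1  75.9 117. ] 285
190 [ 56.8  89.5 117.5] 604
200 [76.8 87.6 94.8] 884
210 [77.7 79.3 87.5] 20
```

```bash
cat >> h.py <<'E'
def to(p,quiet=False):
    "delta (mm, tool axes) from measured TCP to case point p (mm)"
    c=np.load("case.npz"); st=bot.read_state(); Rt=np.array(st["ee_rot"]); x=np.array(st["position"])
    if p is not None: print("delta tool mm",(Rt.T@(c["R"]@(np.array(p)/1000)+c["o"]-x)*1000).round(1))
    G=np.column_stack([-c["R"][:,0],c["R"][:,1],[0,0,-1]])
    from scipy.spatial.transform import Rotation as Ro
    print("t",st["time"],"tcp case",((x-c["o"])@c["R"]*1000).round(1),"rot deg",np.degrees(Ro.from_matrix(Rt.T@G).as_rotvec()).round(2),"F case",(np.array(st["wrist_force"])@c["R"]).round(1),"open",st["opening"])
E
python3 -c "
from h import *
to((-14,-85,231))"
```

```text
delta tool mm [-5.320e+02 -6.126e+02  5.000e-01]
t 0.1 tcp case [-503.3  562.1  230.5] rot deg [-0.09 -0.   -3.87] F case [-0.1  0.1  0.1] open 0.08559085838032088
```

Emit:
arm_command:
  commands:
    - {"delta_pos": [-0.3,-0.35,0]}
    - {"delta_pos": [-0.65,-0.75,0]}
    - {"delta_pos": [-0.65,-0.75,0]}
    - {"delta_pos": [-0.65,-0.75,0]}
    - {"delta_pos": [-0.65,-0.75,0]}
    - {"delta_pos": [-0.65,-0.75,0]}
    - {"delta_pos": [-0.65,-0.75,0]}
    - {"delta_pos": [-0.65,-0.75,0]}
    - {"delta_pos": [-0.65,-0.75,0]}
    - {"delta_pos": [-0.65,-0.75,0]}
    - {"delta_pos": [-0.65,-0.75,0]}
    - {"delta_pos": [-0.65,-0.75,0]}
    - {"delta_pos": [-0.65,-0.75,0]}
    - {"delta_pos": [-0.65,-0.75,0]}
    - {"delta_pos": [-0.65,-0.75,0]}
    - {"delta_pos": [-0.65,-0.75,0]}
    - {"delta_pos": [-0.65,-0.75,0]}
    - {"delta_pos": [-0.65,-0.75,0]}
    - {"delta_pos": [-0.65,-0.75,0]}
    - {"delta_pos": [0,0,0],"rot": [0,0,-0.043]}
  grip: -1

```text
invalid input at $.commands[0]: expected keys delta_pos, rot
```

```bash
python3 -c "
from h import *
to((-14,-85,78))"
```

```text
delta tool mm [-532.  -612.4  153.5]
t 0.1 tcp case [-503.3  562.1  230.5] rot deg [-0.09 -0.   -3.87] F case [-0.1  0.1  0.1] open 0.08559085838032088
```

Emit:
arm_command:
  commands:
    - {"delta_pos": [-0.3,-0.35,0],"rot": [0,0,0]}
    - {"delta_pos": [-0.65,-0.75,0],"rot": [0,0,0]}
    - {"delta_pos": [-0.65,-0.75,0],"rot": [0,0,0]}
    - {"delta_pos": [-0.65,-0.75,0],"rot": [0,0,0]}
    - {"delta_pos": [-0.65,-0.75,0],"rot": [0,0,0]}
    - {"delta_pos": [-0.65,-0.75,0],"rot": [0,0,0]}
    - {"delta_pos": [-0.65,-0.75,0],"rot": [0,0,0]}
    - {"delta_pos": [-0.65,-0.75,0],"rot": [0,0,0]}
    - {"delta_pos": [-0.65,-0.75,0],"rot": [0,0,0]}
    - {"delta_pos": [-0.65,-0.75,0],"rot": [0,0,0]}
    - {"delta_pos": [-0.65,-0.75,0],"rot": [0,0,0]}
    - {"delta_pos": [-0.65,-0.75,0],"rot": [0,0,0]}
    - {"delta_pos": [-0.65,-0.75,0],"rot": [0,0,0]}
    - {"delta_pos": [-0.65,-0.75,0],"rot": [0,0,0]}
    - {"delta_pos": [-0.65,-0.75,0],"rot": [0,0,0]}
    - {"delta_pos": [-0.65,-0.75,0],"rot": [0,0,0]}
    - {"delta_pos": [-0.65,-0.75,0],"rot": [0,0,0]}
    - {"delta_pos": [-0.65,-0.75,0],"rot": [0,0,0]}
    - {"delta_pos": [-0.65,-0.75,0],"rot": [0,0,0]}
    - {"delta_pos": [0,0,0],"rot": [0,0,-0.043]}
  grip: -1

```text
time: 2.1
position: [0.485, -0.0468, 0.231]
ee_rot: [[-0.985, 0.17, 0.001], [0.17, 0.985, -0.003], [-0.001, -0.003, -1.0]]
wrist_force: [1.0, 0.5, -0.0]
opening: -0.0
grasp_force: 0.0
```

```bash
python3 -c "
from h import *
to((-14,-85,78))"
```

```text
delta tool mm [-45.7 -56.4 153.2]
t 2.1 tcp case [-59.5 -27.9 231. ] rot deg [-0.15  0.06 -0.38] F case [ 0.9  0.7 -0. ] open -2.8864644353544314e-05
```

Emit:
arm_command:
  commands:
    - {"delta_pos": [-0.38,-0.47,0.6],"rot": [0,0,0]}
    - {"delta_pos": [-0.38,-0.47,0.9],"rot": [0,0,0]}
    - {"delta_pos": [-0.38,-0.47,0.9],"rot": [0,0,0]}
    - {"delta_pos": [0,0,0.7],"rot": [0,0,0]}
    - {"delta_pos": [0,0,0.4],"rot": [0,0,0]}
    - {"delta_pos": [0,0,0.2],"rot": [0,0,0]}
    - {"delta_pos": [0,0,0],"rot": [0,0,0]}
    - {"delta_pos": [0,0,0],"rot": [0,0,0]}

```text
time: 2.9
position: [0.5197, -0.1042, 0.0839]
ee_rot: [[-0.987, 0.163, 0.001], [0.163, 0.987, -0.0], [-0.001, 0.0, -1.0]]
wrist_force: [0.4, -0.5, 0.0]
opening: -0.0001
grasp_force: 0.0
```

```bash
python3 - <<'E'
from h import *
to((-14,-70,78))
s=bot.snapshot("wrist"); cv2.imwrite("pics/w1.png",s["img"][...,::-1])
c=np.load("case.npz"); Q=((cloud(s)-c["o"])@c["R"])*1000
q=Q[(abs(Q[...,0]+8)<20)&(abs(Q[...,1]+40)<40)&(Q[...,2]>82)&(Q[...,2]<93)]
print(len(q), np.percentile(q,[1,50,99],axis=0).round(1).tolist() if len(q) else 0)
E
```

```text
delta tool mm [-1.9  8.9  5.9]
t 2.9 tcp case [-15.9 -78.9  83.9] rot deg [0.   0.05 0.01] F case [ 0.5 -0.4  0. ] open -0.00010491258038406127
1876 [[-27.7, -78.5, 82.2], [-17.1, -42.5, 88.1], [-2.6, -36.0, 92.5]]
```

View pics/w1.png

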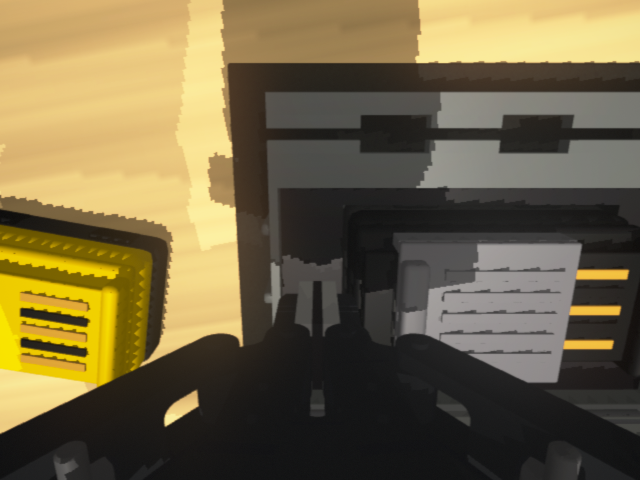

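The wrist view shows the closed fingers (320,390) just behind the cover's rib (column ~400), with clear space between; yellow pack is well aside at (70,300).

Emit:
arm_command:
  commands:
    - {"delta_pos": [0,0.1,0.07],"rot": [0,0,0]}
    - {"delta_pos": [0,0.15,0.06],"rot": [0,0,0]}
    - {"delta_pos": [0,0.15,0],"rot": [0,0,0]}
    - {"delta_pos": [0,0.15,0],"rot": [0,0,0]}
    - {"delta_pos": [0,0.15,0],"rot": [0,0,0]}
    - {"delta_pos": [0,0.15,0],"rot": [0,0,0]}
    - {"delta_pos": [0,0.15,0],"rot": [0,0,0]}
    - {"delta_pos": [0,0.15,0],"rot": [0,0,0]}

```text
time: 3.75
position: [0.5268, -0.0586, 0.0781]
ee_rot: [[-0.987, 0.164, -0.0], [0.164, 0.987, -0.0], [0.0, -0.0, -1.0]]
wrist_force: [-1.4, -3.4, -0.2]
opening: 0.0
grasp_force: 1.7
```

```bash
python3 -c "
from h import *
to(None)"
```

```text
t 3.75 tcp case [-16.4 -32.8  78.1] rot deg [-0.01 -0.   -0.02] F case [-0.9 -3.6 -0.2] open 2.206332752216214e-05
```

Emit:
arm_command:
  commands:
    - {"delta_pos": [0,0.15,0],"rot": [0,0,0]}
    - {"delta_pos": [0,0.12,0],"rot": [0,0,0]}
    - {"delta_pos": [0,0.1,0],"rot": [0,0,0]}
    - {"delta_pos": [0,0.05,0],"rot": [0,0,0]}
    - {"delta_pos": [0,0,0],"rot": [0,0,0]}

```text
time: 4.25
position: [0.5275, -0.0526, 0.0784]
ee_rot: [[-0.985, 0.172, -0.003], [0.172, 0.985, -0.011], [0.001, -0.011, -1.0]]
wrist_force: [-5.6, -30.3, 5.8]
opening: -0.0002
grasp_force: 15.2
```

```bash
python3 -c "
from h import *
to(None)"
```

```text
t 4.25 tcp case [-16.6 -26.6  78.4] rot deg [-0.64 -0.04 -0.5 ] F case [ -0.6 -30.8   5.8] open -0.0001726465695714132
```

Emit:
arm_command:
  commands:
    - {"delta_pos": [0,-0.4,0],"rot": [0,0,0]}
    - {"delta_pos": [0,-0.2,-0.5],"rot": [0,0,0]}
    - {"delta_pos": [0,0,-1],"rot": [0,0,0]}
    - {"delta_pos": [0.5,0,-1],"rot": [0,0,0]}
    - {"delta_pos": [1,0,-1],"rot": [0,0,0]}
    - {"delta_pos": [1,0,-0.8],"rot": [0,0,0]}
    - {"delta_pos": [0,0,0],"rot": [0,0,0]}

```text
time: 4.95
position: [0.4303, -0.0492, 0.2486]
ee_rot: [[-0.987, 0.162, 0.005], [0.162, 0.987, 0.001], [-0.005, 0.002, -1.0]]
wrist_force: [1.6, -0.0, -0.2]
opening: 0.0001
grasp_force: 0.0
```

```bash
python3 - <<'E'
from h import *
to(None)
c=np.load("case.npz")
for n in("scene","wrist"):
    s=bot.snapshot(n); Q=((cloud(s)-c["o"])@c["R"])*1000
    q=Q[(abs(Q[...,0]+8)<22)&(Q[...,1]>-60)&(Q[...,1]<50)&(Q[...,2]>84)&(Q[...,2]<91)]
    print(n,len(q), np.percentile(q,[2,50,98],axis=0).round(1).tolist() if len(q) else 0)
    if n=="scene":
        cv2.imwrite("pics/s2.png",cv2.resize(s["img"][170:340,160:420,::-1],None,fx=3,fy=3))
        for k,l in ((84,91),(75,82)):
            q=Q[(abs(Q[...,0]+8)<22)&(abs(Q[...,1])<75)&(Q[...,2]>k)&(Q[...,2]<l)]
            print(np.histogram(q[:,1],bins=np.arange(-75,76,5))[0])
E
```

```text
t 4.95 tcp case [-113.1  -39.2  248.6] rot deg [0.12 0.27 0.06] F case [ 1.6  0.2 -0.2] open 9.565512023594839e-05
scene 115 [[-28.9, -15.5, 84.3], [-7.8, -9.7, 86.8], [13.3, -4.7, 89.5]]
[ 0  0  0  0  0  0  0  0  0  0  0  4 51 56  4  0  0  0  0  0  0  0  0  0
  0  0  0  0  0  0]
[ 0  0  0  0  1  0  0  1  1  0  0  0  0 38 48 54 58 51 57 48 58 53 57 54
 56 64 50 32  0  0]
wrist 0 0
```

View pics/s2.png

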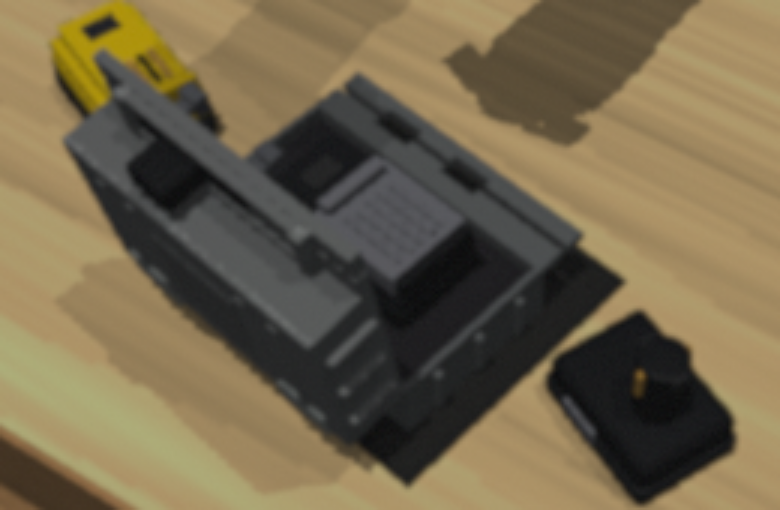

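The picture shows the cover now running up to the shoulder with the brass terminals hidden (around (420,220)), so it is home; the lid is still open, with the lock grip at (165,175).

Emit:
arm_command:
  commands:
    - {"delta_pos": [-0.4,0.2,0],"rot": [0,0,0]}
    - {"delta_pos": [-0.8,0.3,0],"rot": [0,0,0]}
    - {"delta_pos": [-0.8,0.3,0],"rot": [0,0,0]}
    - {"delta_pos": [-0.8,0.3,0],"rot": [0,0,0]}
    - {"delta_pos": [-0.8,0.3,0],"rot": [0,0,0]}
    - {"delta_pos": [-0.8,0.3,0],"rot": [0,0,0]}
    - {"delta_pos": [-0.8,0.3,0],"rot": [0,0,0]}
    - {"delta_pos": [-0.8,0.1,0],"rot": [0,0,0]}
    - {"delta_pos": [-0.6,0,0],"rot": [0,0,0]}
    - {"delta_pos": [0,0,0],"rot": [0,0,0]}
    - {"delta_pos": [0,0,0],"rot": [0,0,0]}

```text
time: 6.15
position: [0.7068, -0.0104, 0.2418]
ee_rot: [[-0.987, 0.163, -0.003], [0.163, 0.987, 0.0], [0.003, -0.0, -1.0]]
wrist_force: [-0.9, 0.1, -0.2]
opening: -0.0002
grasp_force: 0.0
```

```bash
python3 -c "
from h import *
to((146,45,142))"
```

```text
delta tool mm [ 7.1  0.8 99.8]
t 6.15 tcp case [153.4  44.3 241.8] rot deg [-0.01 -0.19  0.01] F case [-0.9 -0.1 -0.2] open -0.00016250838996109088
```

Emit:
arm_command:
  commands:
    - {"delta_pos": [0,0,0.6],"rot": [0,0,0]}
    - {"delta_pos": [0,0,0.8],"rot": [0,0,0]}
    - {"delta_pos": [0,0,0.7],"rot": [0,0,0]}
    - {"delta_pos": [0,0,0.4],"rot": [0,0,0]}
    - {"delta_pos": [0.2,0,0],"rot": [0,0,0]}
    - {"delta_pos": [0.2,0,0],"rot": [0,0,0]}
    - {"delta_pos": [0.2,0,0],"rot": [0,0,0]}
    - {"delta_pos": [0.2,0,0],"rot": [0,0,0]}
    - {"delta_pos": [0.2,0,0],"rot": [0,0,0]}

```text
time: 7.05
position: [0.6708, -0.0047, 0.1488]
ee_rot: [[-0.986, 0.164, 0.012], [0.164, 0.986, -0.001], [-0.012, 0.001, -1.0]]
wrist_force: [6.1, -1.9, 5.2]
opening: 0.0001
grasp_force: 3.4
```

```bash
python3 -c "
from h import *
to(None)"
```

```text
t 7.05 tcp case [116.9  44.  148.8] rot deg [ 0.08  0.66 -0.02] F case [ 6.3 -0.8  5.2] open 0.00013490300406721056
```

Emit:
arm_command:
  commands:
    - {"delta_pos": [0.2,0,-0.1],"rot": [0,0,0]}
    - {"delta_pos": [0.2,0,-0.1],"rot": [0,0,0]}
    - {"delta_pos": [0.2,0,-0.07],"rot": [0,0,0]}
    - {"delta_pos": [0.2,0,-0.05],"rot": [0,0,0]}
    - {"delta_pos": [0.25,0,-0.03],"rot": [0,0,0]}
    - {"delta_pos": [0.2,0,0],"rot": [0,0,0]}
    - {"delta_pos": [0.2,0,0.02],"rot": [0,0,0]}

```text
time: 7.75
position: [0.6092, 0.0053, 0.158]
ee_rot: [[-0.987, 0.164, 0.0], [0.164, 0.987, -0.0], [-0.0, 0.0, -1.0]]
wrist_force: [3.7, -0.2, 0.2]
opening: -0.0001
grasp_force: 1.3
```

```bash
python3 - <<'E'
from h import *
to(None)
s=bot.snapshot("scene"); cv2.imwrite("pics/s3.png",cv2.resize(s["img"][130:340,130:420,::-1],None,fx=2.7,fy=2.7))
E
```

```text
t 7.75 tcp case [ 54.5  43.8 158. ] rot deg [ 0.    0.01 -0.01] F case [3.7 0.4 0.2] open -0.00014738577285395885
```

View pics/s3.png

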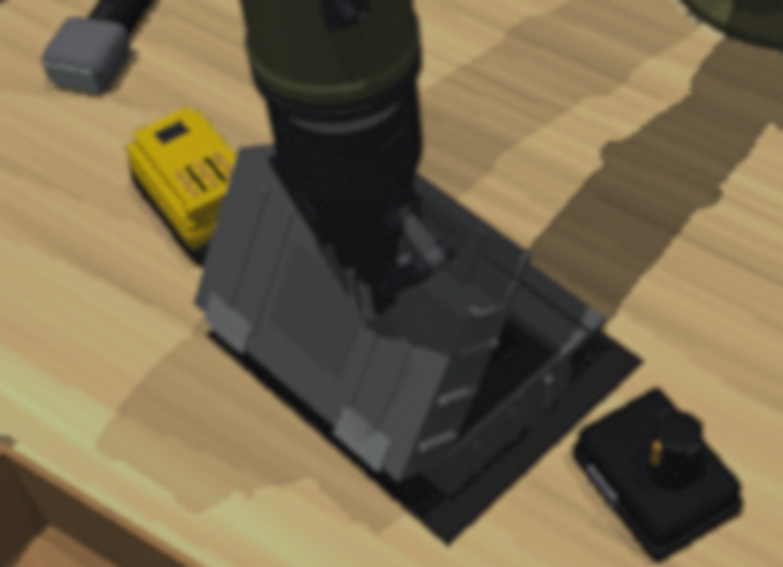

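The lid is at about 1 rad, fingers on its outer face at (385,300), clear of the lock; loose packs undisturbed.

Emit:
arm_command:
  commands:
    - {"delta_pos": [0.26,0,0.06],"rot": [0,0,0]}
    - {"delta_pos": [0.26,0,0.08],"rot": [0,0,0]}
    - {"delta_pos": [0.22,0,0.09],"rot": [0,0,0]}
    - {"delta_pos": [0.22,0,0.11],"rot": [0,0,0]}
    - {"delta_pos": [0.2,0,0.13],"rot": [0,0,0]}
    - {"delta_pos": [0.19,0,0.14],"rot": [0,0,0]}
    - {"delta_pos": [0.12,0,0.11],"rot": [0,0,0]}
    - {"delta_pos": [0.11,0,0.11],"rot": [0,0,0]}
    - {"delta_pos": [0.11,0,0.12],"rot": [0,0,0]}
    - {"delta_pos": [0,0,0],"rot": [0,0,0]}

```text
time: 8.8
position: [0.5422, 0.0162, 0.1189]
ee_rot: [[-0.987, 0.163, -0.002], [0.163, 0.987, -0.0], [0.002, -0.0, -1.0]]
wrist_force: [-0.3, -0.4, -0.0]
opening: -0.0001
grasp_force: 0.0
```

```bash
python3 -c "
from h import *
to((-28,44,95))"
```

```text
delta tool mm [14.6  0.4 23.9]
t 8.8 tcp case [-13.3  43.6 118.9] rot deg [-0.03 -0.11 -0.  ] F case [-0.2 -0.5 -0. ] open -0.00011647249010506095
```

Emit:
arm_command:
  commands:
    - {"delta_pos": [0.06,0,0.08],"rot": [0,0,0]}
    - {"delta_pos": [0.06,0,0.08],"rot": [0,0,0]}
    - {"delta_pos": [0.06,0,0.08],"rot": [0,0,0]}
    - {"delta_pos": [0.05,0,0.08],"rot": [0,0,0]}
    - {"delta_pos": [0.05,0,0.08],"rot": [0,0,0]}
    - {"delta_pos": [0.03,0,0.08],"rot": [0,0,0]}
    - {"delta_pos": [0.02,0,0.06],"rot": [0,0,0]}
    - {"delta_pos": [0,0,0],"rot": [0,0,0]}

```text
time: 9.6
position: [0.5298, 0.0184, 0.0978]
ee_rot: [[-0.987, 0.163, -0.001], [0.163, 0.987, -0.0], [0.001, -0.0, -1.0]]
wrist_force: [-0.2, 0.4, 0.0]
opening: -0.0002
grasp_force: 0.0
```

```bash
python3 -c "
from h import *
to((-28,44,95))"
```

```text
delta tool mm [2.  0.2 2.8]
t 9.6 tcp case [-26.   43.8  97.8] rot deg [-0.01 -0.05 -0.  ] F case [-0.2  0.4  0. ] open -0.0002454152818132098
```

Emit:
arm_command:
  commands:
    - {"delta_pos": [0,0,0.05],"rot": [0,0,0]}
    - {"delta_pos": [0,0,0.05],"rot": [0,0,0]}
    - {"delta_pos": [0,0,0.05],"rot": [0,0,0]}
    - {"delta_pos": [0,0,0],"rot": [0,0,0]}

```text
time: 10.0
position: [0.5303, 0.0184, 0.0949]
ee_rot: [[-0.987, 0.164, 0.002], [0.164, 0.987, 0.0], [-0.001, 0.001, -1.0]]
wrist_force: [-9.7, -0.4, 29.4]
opening: 0.0001
grasp_force: 14.9
```

```bash
python3 - <<'E'
from h import *
to(None)
c=np.load("case.npz")
s=bot.snapshot("scene"); Q=((cloud(s)-c["o"])@c["R"])*1000
for x in range(-95,60,10):
    q=Q[(abs(Q[...,0]-x)<4)&(abs(Q[...,1])<95)&(Q[...,2]>40)&(Q[...,2]<112)]
    print(x,len(q),np.median(q[:,2]).round(1) if len(q) else 0)
cv2.imwrite("pics/s4.png",cv2.resize(s["img"][130:340,130:420,::-1],None,fx=2.7,fy=2.7))
E
```

```text
t 10.0 tcp case [-25.5  43.8  94.9] rot deg [ 0.04  0.08 -0.02] F case [-9.5 -2.  29.4] open 8.706399358915083e-05
-95 77 61.5
-85 115 57.7
-75 17 58.2
-65 1 56.2
-55 141 94.1
-45 197 94.4
-35 279 94.4
-25 319 95.0
-15 406 95.1
-5 366 94.8
5 371 94.7
15 385 94.7
25 389 94.9
35 395 94.5
45 391 95.0
55 414 95.1
```

View pics/s4.png

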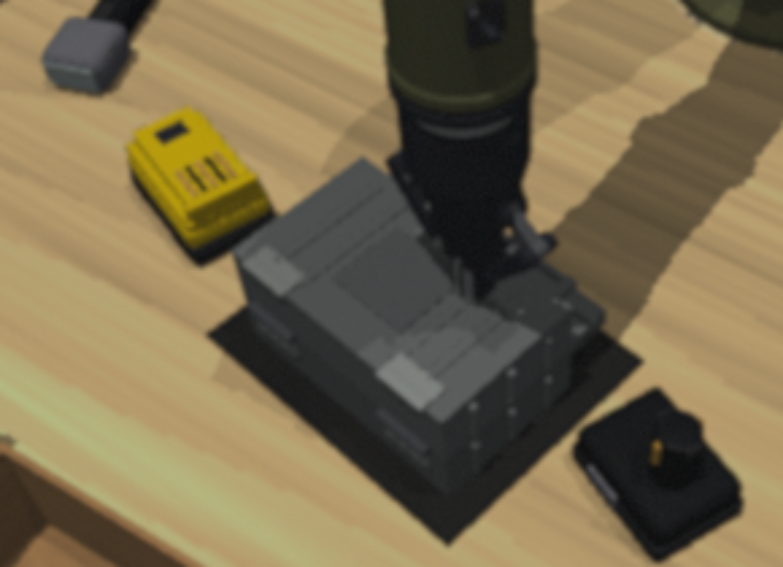

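The lid lies flat (face ~95 mm at every x), rims meeting; fingers press at (480,295). Retreat and locate the lock grip.

Emit:
arm_command:
  commands:
    - {"delta_pos": [0,0,-0.5],"rot": [0,0,0]}
    - {"delta_pos": [0,0,-1],"rot": [0,0,0]}
    - {"delta_pos": [0.3,-0.6,-0.2],"rot": [0,0,0]}
    - {"delta_pos": [0.4,-0.8,0],"rot": [0,0,0]}
    - {"delta_pos": [0.4,-0.8,0],"rot": [0,0,0]}
    - {"delta_pos": [0.3,-0.8,0],"rot": [0,0,0]}
    - {"delta_pos": [0,0,0],"rot": [0,0,0]}
    - {"delta_pos": [0,0,0],"rot": [0,0,0]}

```text
time: 10.85
position: [0.4555, -0.0914, 0.1605]
ee_rot: [[-0.986, 0.165, 0.001], [0.165, 0.986, -0.0], [-0.001, 0.0, -1.0]]
wrist_force: [0.2, 0.4, 0.0]
opening: 0.0001
grasp_force: 0.0
```

```bash
python3 - <<'E'
from h import *
to((-82,-75,76))
c=np.load("case.npz")
for n in("scene","wrist","top"):
    s=bot.snapshot(n); Q=((cloud(s)-c["o"])@c["R"])*1000
    q=Q[(abs(Q[...,0]+79)<13)&(abs(Q[...,1])<60)&(Q[...,2]>82)&(Q[...,2]<95)]
    print(n,len(q), np.percentile(q,[2,50,98],axis=0).round(1).tolist() if len(q) else 0)
    q=Q[(abs(Q[...,0]+50)<5)&(abs(Q[...,1])<90)&(Q[...,2]>82)&(Q[...,2]<115)]
    print(" lid front",len(q),np.median(q[:,2]) if len(q) else 0)
    if n=="wrist": cv2.imwrite("pics/w2.png",s["img"][...,::-1])
E
```

```text
delta tool mm [ 0.8  1.7 84.5]
t 10.85 tcp case [-81.3 -76.7 160.5] rot deg [ 0.01  0.05 -0.12] F case [0.1 0.4 0. ] open 5.435213601078826e-05
scene 151 [[-86.2, -37.4, 83.2], [-76.2, -21.3, 89.2], [-69.2, -7.4, 92.3]]
 lid front 404 94.28721109672841
wrist 1917 [[-86.7, -37.9, 83.2], [-79.2, -23.1, 90.9], [-69.6, -7.6, 92.4]]
 lid front 4219 95.34680976094998
top 178 [[-87.8, -31.8, 87.0], [-79.3, -18.8, 91.0], [-70.4, -6.3, 93.5]]
 lid front 626 95.3965690301707
```

View pics/w2.png

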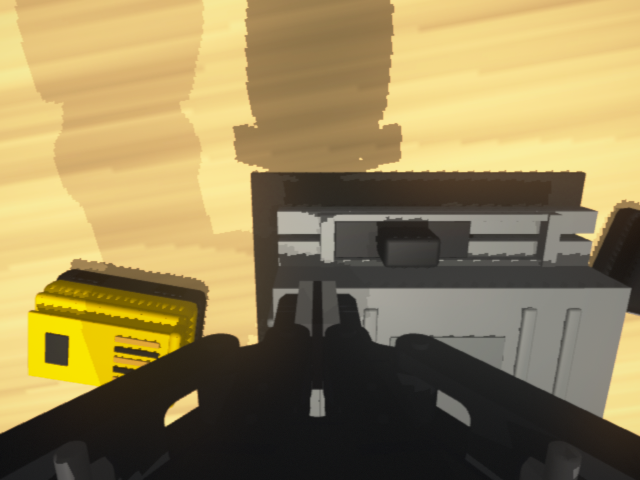

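The wrist view shows the lid shut, the lock grip at (410,243), well right of the fingers (320,300), with the track free to its far stop at (550,240).

Emit:
arm_command:
  commands:
    - {"delta_pos": [0,0,0.4],"rot": [0,0,0]}
    - {"delta_pos": [0,0,0.7],"rot": [0,0,0]}
    - {"delta_pos": [0,0,0.6],"rot": [0,0,0]}
    - {"delta_pos": [0,0,0.4],"rot": [0,0,0]}
    - {"delta_pos": [0,0,0],"rot": [0,0,0]}
    - {"delta_pos": [0,0.2,0],"rot": [0,0,0]}
    - {"delta_pos": [0,0.2,0],"rot": [0,0,0]}
    - {"delta_pos": [0,0.15,0],"rot": [0,0,0]}
    - {"delta_pos": [0,0.15,0],"rot": [0,0,0]}
    - {"delta_pos": [0,0.15,0],"rot": [0,0,0]}
    - {"delta_pos": [0,0.15,0],"rot": [0,0,0]}
    - {"delta_pos": [0,0.15,0],"rot": [0,0,0]}

```text
time: 12.2
position: [0.4633, -0.0453, 0.0765]
ee_rot: [[-0.986, 0.164, 0.001], [0.164, 0.986, -0.0], [-0.001, -0.0, -1.0]]
wrist_force: [0.1, -2.2, 2.4]
opening: 0.0004
grasp_force: 1.4
```

```bash
python3 -c "
from h import *
to(None)"
```

```text
t 12.2 tcp case [-81.2 -30.   76.5] rot deg [-0.01  0.05 -0.03] F case [ 0.4 -2.2  2.4] open 0.00042331704692559176
```

Emit:
arm_command:
  commands:
    - {"delta_pos": [0,0.15,0],"rot": [0,0,0]}
    - {"delta_pos": [0,0.15,0],"rot": [0,0,0]}
    - {"delta_pos": [0,0.12,0],"rot": [0,0,0]}
    - {"delta_pos": [0,0.1,0],"rot": [0,0,0]}
    - {"delta_pos": [0,0.05,0],"rot": [0,0,0]}
    - {"delta_pos": [0,0,0],"rot": [0,0,0]}

```text
time: 12.8
position: [0.4667, -0.0232, 0.0763]
ee_rot: [[-0.987, 0.164, -0.0], [0.164, 0.987, -0.0], [-0.0, -0.0, -1.0]]
wrist_force: [0.6, -3.1, 1.6]
opening: -0.0005
grasp_force: 1.4
```

```bash
python3 -c "
from h import *
to(None)"
```

```text
t 12.8 tcp case [-81.5  -7.6  76.3] rot deg [-0.02  0.   -0.01] F case [ 1.1 -3.   1.6] open -0.00045827038680810057
```

Emit:
arm_command:
  commands:
    - {"delta_pos": [0,0.07,0],"rot": [0,0,0]}
    - {"delta_pos": [0,0.06,0],"rot": [0,0,0]}
    - {"delta_pos": [0,0.05,0],"rot": [0,0,0]}
    - {"delta_pos": [0,0,0],"rot": [0,0,0]}

```text
time: 13.2
position: [0.4667, -0.022, 0.0764]
ee_rot: [[-0.986, 0.169, -0.001], [0.169, 0.986, -0.006], [0.0, -0.006, -1.0]]
wrist_force: [-3.2, -22.6, 6.3]
opening: -0.0006
grasp_force: 11.3
```

```bash
python3 -c "
from h import *
to(None)"
```

```text
t 13.2 tcp case [-81.6  -6.5  76.4] rot deg [-0.37 -0.02 -0.35] F case [  0.5 -22.9   6.3] open -0.0005720999188347734
```

At the stop (22 N). Retreat, verify.

Emit:
arm_command:
  commands:
    - {"delta_pos": [0,-0.4,0],"rot": [0,0,0]}
    - {"delta_pos": [0,-0.3,-0.4],"rot": [0,0,0]}
    - {"delta_pos": [0,-0.3,-1],"rot": [0,0,0]}
    - {"delta_pos": [0,0,-1],"rot": [0,0,0]}
    - {"delta_pos": [0,0,-0.4],"rot": [0,0,0]}
    - {"delta_pos": [0,0,0],"rot": [0,0,0]}
    - {"delta_pos": [0,0,0],"rot": [0,0,0]}

```text
time: 13.9
position: [0.4608, -0.0547, 0.1879]
ee_rot: [[-0.987, 0.163, -0.001], [0.163, 0.987, 0.001], [0.001, 0.001, -1.0]]
wrist_force: [0.1, 0.3, 0.4]
opening: -0.0002
grasp_force: 0.0
```

```bash
python3 - <<'E'
from h import *
to(None)
c=np.load("case.npz")
for n in("scene","wrist"):
    s=bot.snapshot(n); Q=((cloud(s)-c["o"])@c["R"])*1000
    q=Q[(abs(Q[...,0]+79)<13)&(abs(Q[...,1])<60)&(Q[...,2]>82)&(Q[...,2]<95)]
    print(n,len(q), np.percentile(q,[2,50,98],axis=0).round(1).tolist() if len(q) else 0)
    q=Q[(abs(Q[...,0]+50)<5)&(abs(Q[...,1])<90)&(Q[...,2]>82)&(Q[...,2]<115)]
    print(" lid front",len(q),np.median(q[:,2]) if len(q) else 0)
    if n=="wrist": cv2.imwrite("pics/w3.png",s["img"][...,::-1])
E
```

```text
t 13.9 tcp case [-82.1 -39.6 187.9] rot deg [ 0.03 -0.04  0.03] F case [0.  0.4 0.4] open -0.00024287691367346672
scene 163 [[-86.0, 8.1, 82.5], [-75.8, 23.6, 89.3], [-68.6, 37.5, 92.2]]
 lid front 396 94.21648458696617
wrist 1559 [[-86.7, 6.8, 82.9], [-79.0, 21.5, 90.9], [-68.7, 37.0, 92.4]]
 lid front 3770 95.30215704590967
```

View pics/w3.png

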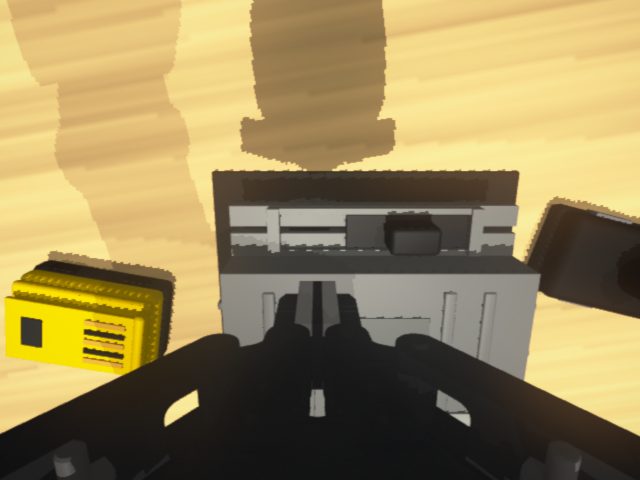

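The lock plate (345–475, 235) is against the far end stop (475), grip moved about 45 mm, lid flat at 95 mm.

```bash
python3 -c "
from station import bot
print(bot.finish_job())"
```

```text
the job is handed in; nothing more can be done
None
```

The job is handed in: the cover is home, the lid is shut flat and the lock is against its far end stop. The loose packs were never touched, and it took about 14 s of the 59 s allowed; no verdict came back.

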